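# Nip up the monitor camera's ratchet clamping lever

### The job

The baby monitor camera's stand is slack and its clamping lever is already at the clockwise end of its swing (all directions as seen from above). Take the lever by its upright knob, lift it off the serrations, swing it back anticlockwise about a quarter turn until it is close to the other stop pin, lower it into the serrations there, then turn it clockwise again up to the first stop pin so that the clamp tightens, and let go with the lever down. Do not drag the clamp backwards, and leave the identical lever on the night-light's stand alone.

Things in the scene. Friction and masses are not known exactly. Their poses are not given: they have to be found in the camera images.
- camera_stand: Fixed metal stand, plate 200x120x14 mm; its post bears a white box camera (50x66x60, aerial top at 205). Origin: dresser top, on the lever's upright axis; z up; +x to the post, 100 mm off. Black lever (arm 12 wide, top at 66) turns between steel stop pins (10 thick, 85 high) at x -23, y +44 and -44: it meets the +y (tight) pin at 130 deg from +x, the other at 230. Starts 7 deg off the +y pin.
- camera_clamp (a joint): Angle (rad) of the toothed nut under that lever; grows clockwise from above = tighter; starts at 0; 0.25 N m turns it. Lever down: two pins under it sit between the nut's 16 teeth (notch each 22.5 deg, 2 deg play) and turn the nut. Raised 10 mm or more (travel 22) it swings freely; a 3-6 N spring pulls it down. Tooth ends are rounded: it drops into the nearest notch.
- camera_knob (a point): Grip point on the axis of the camera lever's upright round knob, 24 mm diameter, 85 mm from the lever's axis. Lever down: point 98 mm above the dresser, knob top 118, free to grip from 68 to 118. x outward along the lever arm, z up. The knob does not spin on the lever: the gripper should turn with the lever.
- lamp_knob (a point): The same point on the identical lever of an identical stand whose post bears the night-light, a round white dome 90 mm wide; to be left alone.

How it is judged:
On the way:
1. the camera stand's lever is raised off the serrations and swung well back (knob raised over 8 mm and more than 20 mm to the -y side of the stand's middle line) (z of camera_knob in the frame of camera_stand above 0.106 m and y of camera_knob in the frame of camera_stand below -0.02 m), for 0.1 s.
At the end, for the whole second after the job is handed in: the camera stand's clamp has been turned to more than 1.0 rad (three notches or more), its lever is back within about 14 degrees of the +y stop pin, down in the serrations (within 4 mm) and at rest (value of joint camera_clamp above 1 rad and y of camera_knob in the frame of camera_stand above 0.05 m and z of camera_knob in the frame of camera_stand below 0.102 m and velocity of joint camera_clamp below 0.05 rad/s); the robot touches nothing.
It fails at once if the camera's clamp is dragged backwards (below -0.2 rad) (value of joint camera_clamp below -0.2 rad).
It fails at once if the night-light's lever is moved by more than 15 mm (distance of lamp_knob from where it was at the start of the episode above 0.015 m).
It also fails if it takes over 45 s, if anything falls off the work surface, if the arm or the gripper's body presses on something with over 40 N, if the wrist force passes 120 N, or if a joint passes its speed limit or range.

### The arm

A 6-joint arm with a two-finger parallel gripper is mounted at the origin on the work surface. World frame = base frame: x ahead of the robot, y to its left, z up, the work surface at z = 0. Lengths are in m, angles in rad, forces in N, time in s.
With the tool pointing down it reaches from about 0.375 to 0.925 m from the base axis. Payload 5.7 kg.
Tool frame: the origin (TCP) lies at the very end of the fingers, on their centre line; the grasp point (between the pads) lies 19 mm behind it (grip_point_offset is the distance from the TCP to the grasp point, in m); z points along the fingers, y is the line along which they close (so a half turn about z gives the same grasp; the last joint's range is limited). The gripper opens to 88 mm and grips with 3 to 60 N. Pads are 20 mm wide; open, the fingers measure 115 mm over their backs; the gripper's body (75 mm by 178 mm) begins 61 mm behind the grasp point.
Start: joints at [-1.251, 0.359, 1.51, -0, 1.272, -0.115], TCP at [0.253, -0.544, 0.223] pointing down, gripper open.
Joint ranges: [-2.97, 2.97], [-1.01, 2.36], [0.21, 2.38], [-0.96, 4.11], [0.2, 2.71], [-2.98, 2.98]. Speed limits (rad/s): [2.39, 2.39, 3.14, 3.14, 3.14, 3.14].

### API

Orientations are given as a unit quaternion [x, y, z, w].
In Python, from workcell import * gives the robot as it stands.
- The arm moves only by the shell command python3 -m crank 'ROWS' [FORCE]. ROWS is JSON, a list of rows, each an object with "offset": the shift along the world's x, y, z in m, a list of three; "delta_rot": the turn, a rotation vector about the world's x, y, z in rad, a list of three; "jaw": the opening, from 0 (shut) to 1 (fully open). In form: [{"offset": [x, y, z], "delta_rot": [rx, ry, rz], "jaw": jaw}, ...]. A call has 1 to 12 rows; each row shifts and turns the commanded pose from where the row before left it; what a row does not reach is not made up. A row lasts 1/10 s, in which the tool goes at most 50 mm and 8.59 degrees, less where a joint would pass 70% of its speed; a pose out of reach is approached as far as the arm can. A call is refused whole if a number of a shift passes 0.05 or a number of a turn 0.15, either way. A call with a gripper value outside its range is refused whole. The fingers move at their own pace and stop on an object; FORCE is the grip in N (left out, the last holds). Time passes only in rows, so rows that do not move let the fingers close. It gives the time, the measured TCP pose, the force, the opening and the grip force at its end, in the units of the state.
- observe(): the state, without advancing time (a new reading comes with each control period).
- grab_frame(name): name is "scene" or "top"; returns a dict with "img" (384x512x3 uint8, red, green, blue), "fx", "fy", "cx", "cy" (pixels), "xyz" and "rotation" of the camera in the world. Camera axes: x right, y up, looking along -z (the intrinsics and any distortion apply to the point x, -y, -z); pixel columns grow to the right and rows downward; lengths in m; the calibration is good to about 2 mm. A picture is of the moment at which its call begins. There is no depth.
- job_done(): hands the job in; it is judged then, once.
Trained networks look in the newest picture that a camera, given by its name, has taken for a name from the list of things; names that differ only in an ending like _2 or _b are one class to them, and where a whole thing is asked for, a point or a joint stands for the part that bears it (a point fixed in the world has none). Each returns a list of dicts, best first, with "p" (0 to 1); they miss things now and then, are a little off and sometimes report something else, mostly with a low value. They report only what shows in the picture. A call takes as long as a camera call.
- regions_of(camera, target): "mask" (384x512 bool, what is visible of it) and "box" ([left, top, right, bottom] in pixels, round what is visible of it).
The state is a dict: "time": time; "joint_positions": joint angles; "joint_vel": joint speeds; "joint_efforts": joint torques, N m; "ee_pos": TCP position; "orientation": TCP orientation; "wrist_force": force on the tool from outside, world axes, zero at the start; "ft_torque": the same for the moment, N m; "finger_gap": finger opening in m; "gripper_force": force on a finger pad.
Only numpy, scipy, OpenCV 4.12 (cv2) and the standard library are available. Lean on these libraries where they do the work, as an engineer would, in place of code of your own. Each camera call takes 0.05 s, during which the arm holds its last target. There are 200 camera calls.

## Working session

There is one attempt and no reset: what is moved stays moved. The work goes in short steps, Python scripts to look and compute and a shell command to move; the robot and the scene stay as the last step left them, time stands still between calls to the robot, and variables do not carry over. Pictures are saved under pics/ and viewed, at most 10 in all, crops included, and the job is handed in when it is done.

```bash
mkdir -p pics
cat > h.py <<'E'
from workcell import *
import numpy as np, cv2
def ray(f,u,v):
    d=np.array([(u-f["cx"])/f["fx"],-(v-f["cy"])/f["fy"],-1.]); R=np.array(f["rotation"])
    if R.shape!=(3,3):
        from scipy.spatial.transform import Rotation as Ro; R=Ro.from_quat(R.ravel()).as_matrix()
    return np.array(f["xyz"]),R@d
def at(f,u,v,z):
    o,d=ray(f,u,v); return o+d*(z-o[2])/d[2]
E
python3 - <<'E'
from h import *
for c in("top","scene"):
    f=grab_frame(c); im=f["img"][:,:,::-1].copy()
    print(c,{k:np.round(f[k],3).tolist() for k in f if k!="img"})
    for t in("camera_stand","camera_knob","lamp_knob"):
        for r in regions_of(c,t)[:3]:
            m=np.argwhere(r["mask"]).mean(0)[::-1]; print(t,round(r["p"],2),r["box"],m.round(1))
    cv2.imwrite(f"pics/{c}0.png",cv2.resize(im,(800,600)))
s=observe(); print(s)
E
```

```text
top {'fx': 471.399, 'fy': 471.399, 'cx': 261.875, 'cy': 186.093, 'xyz': [0.365, 0.032, 1.191], 'rotation': [0.066, -0.054, -0.701, 0.708]}
camera_stand 0.85 [179.9, 136.2, 243.8, 233.4] [209.4 184.2]
camera_knob 0.91 [186.9, 184.7, 228.0, 234.4] [208.9 205.5]
lamp_knob 0.84 [322.4, 145.6, 362.7, 191.8] [341.5 163.8]
scene {'fx': 426.531, 'fy': 426.531, 'cx': 257.691, 'cy': 193.753, 'xyz': [0.968, -0.398, 0.849], 'rotation': [0.295, 0.125, 0.365, 0.874]}
camera_stand 0.77 [264.8, 117.6, 353.8, 207.1] [315.7 169. ]
camera_knob 0.57 [280.5, 116.2, 309.5, 165.8] [292.8 148.8]
{'time': 0.4, 'joint_positions': array([-1.25109909e+00,  3.58916403e-01,  1.51051460e+00, -3.51324264e-05,
        1.27246352e+00, -1.15119607e-01]), 'joint_vel': array([-0.00063846, -0.00121445,  0.00052096, -0.00077418, -0.00108807,
       -0.00152193]), 'joint_efforts': array([-6.66510605e-04, -5.14790082e+01, -2.70718896e+01,  6.73666969e-02,
        2.84187868e-02, -7.93463914e-05]), 'ee_pos': array([ 0.25268739, -0.54409169,  0.2225097 ]), 'orientation': array([ 9.76458605e-01,  2.15704820e-01, -3.21139981e-05, -1.48433695e-04]), 'wrist_force': array([ 0.23400621, -0.7030305 ,  0.71191744]), 'ft_torque': array([-0.00637582, -0.02120091, -0.02516868]), 'gripper_force': 0.0, 'finger_gap': 0.08768123974020253}
```

View pics/top0.png

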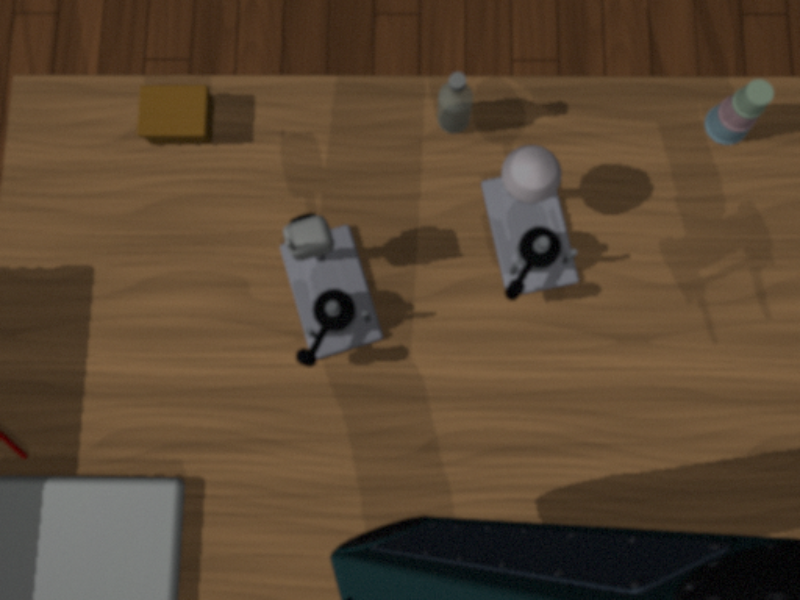

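View pics/scene0.png

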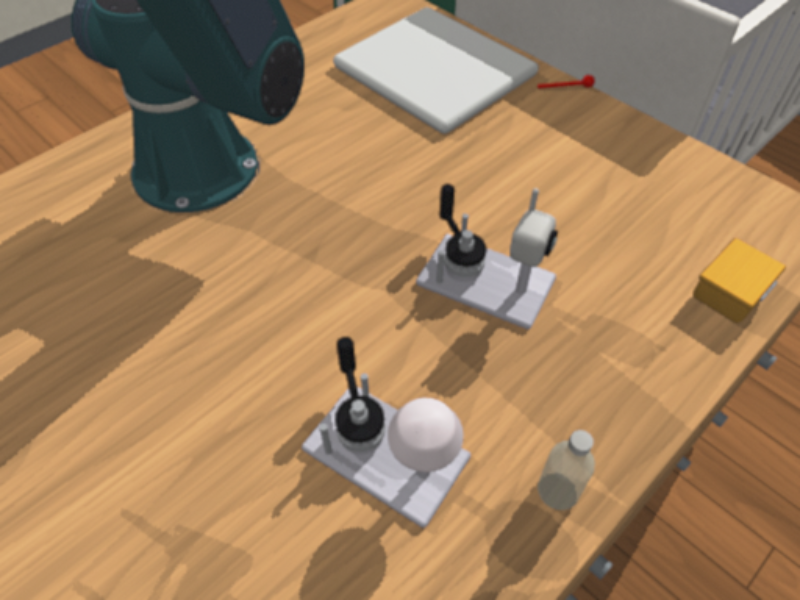

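The top view shows the camera stand at left: hub (333,309), knob (306,356), post and white box at (308,238), in 800x600 pixels. The night-light stand is to its right, with its dome at (531,173). In the scene view the camera stand's knob top is at (447,188) and the hub at (466,245).

Run:
```python
from h import *
k=1.5625
ft=grab_frame("top");fs=grab_frame("scene")
def tri(a,b):
    o1,d1=ray(ft,a[0]/k,a[1]/k);o2,d2=ray(fs,b[0]/k,b[1]/k)
    s=np.linalg.lstsq(np.c_[d1,-d2],o2-o1,rcond=None)[0]
    p,q=o1+s[0]*d1,o2+s[1]*d2; return (p+q)/2,np.linalg.norm(p-q)
print("knob top tri",tri((306,356),(447,188)))
print("knob at .118 top/scene",at(ft,306/k,356/k,.118),at(fs,447/k,188/k,.118))
for p in[(282,248),(347,226),(382,337),(312,358)]: print("plate",at(ft,p[0]/k,p[1]/k,.014).round(4))
C=[at(ft,p[0]/k,p[1]/k,.014) for p in[(282,248),(347,226),(382,337),(312,358)]]
ex=(C[1]-C[2])+(C[0]-C[3]); th=np.arctan2(ex[1],ex[0]); print("yaw deg",np.degrees(th))
# pins
print("hub",at(ft,333/k,309/k,.07), tri((333,309),(466,240)))
for t in("top","scene"):
    im=(ft if t=="top" else fs)["img"][:,:,::-1]
    c=im[130:240,165:265] if t=="top" else im[105:215,255:365]
    cv2.imwrite(f"pics/{t}c.png",cv2.resize(c,None,fx=5.4,fy=5.4,interpolation=2))
```

```text
knob top tri (array([0.45307768, 0.20207025, 0.11604972]), np.float64(0.0048704832428196915))
knob at .118 top/scene [0.45133119 0.19987225 0.118     ] [0.45571203 0.20263227 0.118     ]
plate [0.6365 0.2619 0.014 ]
plate [0.6744 0.1559 0.014 ]
plate [0.4914 0.095  0.014 ]
plate [0.4566 0.2065 0.014 ]
yaw deg 17.76249687965787
hub [0.52791384 0.1682506  0.07      ] (array([0.52809739, 0.16881015, 0.07779499]), np.float64(0.003939832777034026))
```

View pics/topc.png

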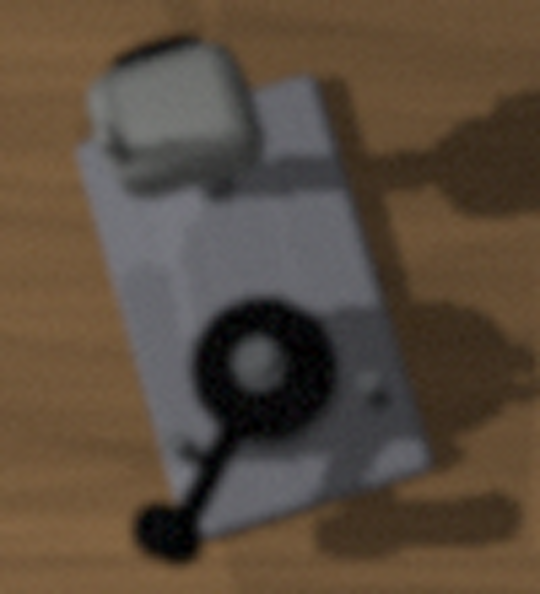

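View pics/scenec.png

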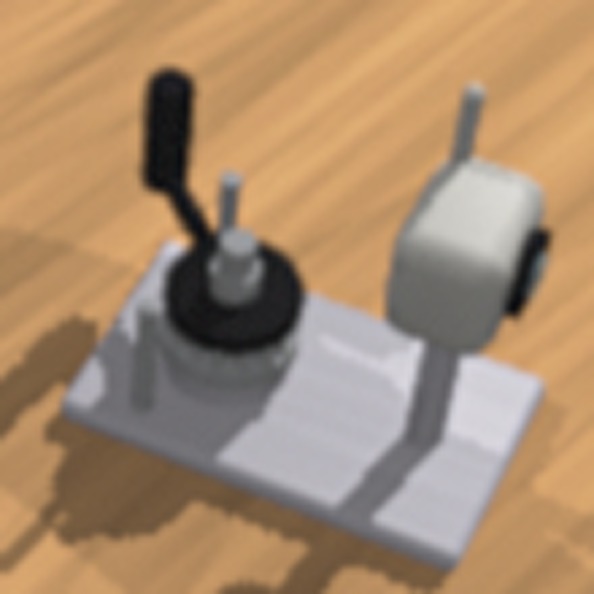

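```bash
python3 -m crank '[{"offset":[0.03,0.02,0.015],"delta_rot":[0,0,0],"jaw":1},{"offset":[0.03,0.02,0.015],"delta_rot":[0,0,0],"jaw":1},{"offset":[0.03,0.02,0.015],"delta_rot":[0,0,0],"jaw":1},{"offset":[0.03,0.02,0.015],"delta_rot":[0,0,0],"jaw":1},{"offset":[0.01,0.045,0],"delta_rot":[0,0,-0.1],"jaw":1},{"offset":[0.01,0.045,0],"delta_rot":[0,0,-0.1],"jaw":1},{"offset":[0.01,0.045,0],"delta_rot":[0,0,-0.1],"jaw":1},{"offset":[0.01,0.045,0],"delta_rot":[0,0,-0.1],"jaw":1},{"offset":[0.01,0.045,0],"delta_rot":[0,0,-0.1],"jaw":1},{"offset":[0.01,0.045,0],"delta_rot":[0,0,-0.1],"jaw":1},{"offset":[0.01,0.045,0],"delta_rot":[0,0,-0.1],"jaw":1},{"offset":[0.01,0.045,0],"delta_rot":[0,0,-0.1],"jaw":1}]'
python3 -m crank '[{"offset":[0,0.043,0],"delta_rot":[0,0,-0.06],"jaw":1},{"offset":[0,0.043,0],"delta_rot":[0,0,0],"jaw":1},{"offset":[0,0.043,0],"delta_rot":[0,0,0],"jaw":1},{"offset":[0,0.043,0],"delta_rot":[0,0,0],"jaw":1},{"offset":[0,0.043,0],"delta_rot":[0,0,0],"jaw":1},{"offset":[0,0.043,0],"delta_rot":[0,0,0],"jaw":1},{"offset":[0,0.043,0],"delta_rot":[0,0,0],"jaw":1},{"offset":[0,0,0],"delta_rot":[0,0,0],"jaw":1},{"offset":[0,0,0],"delta_rot":[0,0,0],"jaw":1},{"offset":[0,0,0],"delta_rot":[0,0,0],"jaw":1}]'
```

```text
time: 1.7
ee_pos: [0.4528, -0.1024, 0.2829]
orientation: [0.983, -0.184, 0.0, -0.0]
wrist_force: [0.4, -0.4, 0.4]
finger_gap: 0.0876
gripper_force: 0.0
time: 2.7
ee_pos: [0.4526, 0.1959, 0.2825]
orientation: [0.977, -0.211, -0.0, 0.0]
wrist_force: [0.3, 0.3, -0.3]
finger_gap: 0.088
gripper_force: 0.0
```

```bash
python3 -m crank '[{"offset":[0,0.005,-0.045],"delta_rot":[0,0,0],"jaw":1},{"offset":[0,0,-0.045],"delta_rot":[0,0,0],"jaw":1},{"offset":[0,0,-0.045],"delta_rot":[0,0,0],"jaw":1},{"offset":[0,0,-0.012],"delta_rot":[0,0,0],"jaw":1},{"offset":[0,0,0],"delta_rot":[0,0,0],"jaw":1},{"offset":[0,0,0],"delta_rot":[0,0,0],"jaw":1}]'
python3 - <<'E'
from h import *
f=grab_frame("scene"); cv2.imwrite("pics/s1.png",cv2.resize(f["img"][60:190,220:370,::-1],None,fx=4.6,fy=4.6,interpolation=2))
E
```

```text
time: 3.3
ee_pos: [0.4542, 0.2015, 0.1371]
orientation: [0.977, -0.212, 0.001, -0.0]
wrist_force: [0.6, 0.3, -0.2]
finger_gap: 0.0876
gripper_force: 0.0
```

View pics/s1.png

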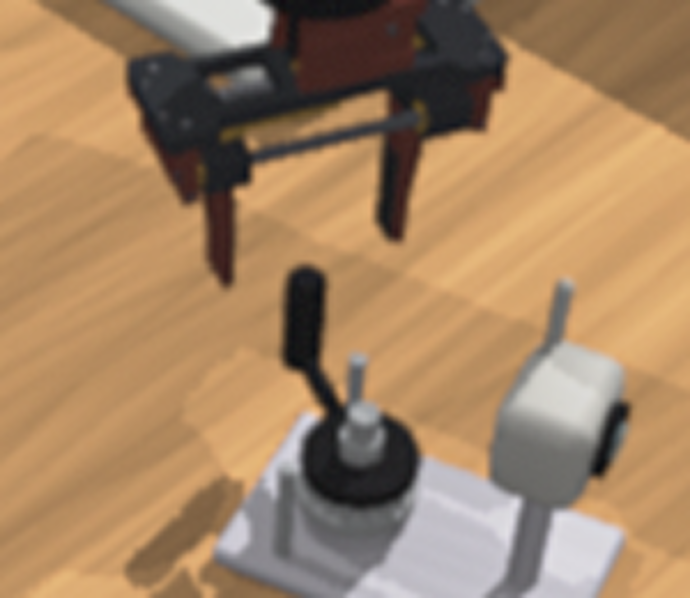

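The tips at (222,280) and (392,237) straddle the knob top at (306,270), so the gripper is centred. Next I go down and close gently.

```bash
python3 -m crank '[{"offset":[0,0,-0.027],"delta_rot":[0,0,0],"jaw":1},{"offset":[0,0,-0.027],"delta_rot":[0,0,0],"jaw":1},{"offset":[0,0,0],"delta_rot":[0,0,0],"jaw":0.5},{"offset":[0,0,0],"delta_rot":[0,0,0],"jaw":0.4},{"offset":[0,0,0],"delta_rot":[0,0,0],"jaw":0.3},{"offset":[0,0,0],"delta_rot":[0,0,0],"jaw":0.1},{"offset":[0,0,0],"delta_rot":[0,0,0],"jaw":0.1},{"offset":[0,0,0],"delta_rot":[0,0,0],"jaw":0.1},{"offset":[0,0,0],"delta_rot":[0,0,0],"jaw":0.1}]' 8
python3 - <<'E'
from h import *
f=grab_frame("scene"); cv2.imwrite("pics/s2.png",cv2.resize(f["img"][60:190,220:370,::-1],None,fx=4.6,fy=4.6,interpolation=2))
E
```

```text
time: 4.25
ee_pos: [0.4528, 0.2019, 0.0819]
orientation: [0.977, -0.211, 0.0, -0.0]
wrist_force: [-0.6, -0.9, -0.7]
finger_gap: 0.036
gripper_force: 0.0
```

View pics/s2.png

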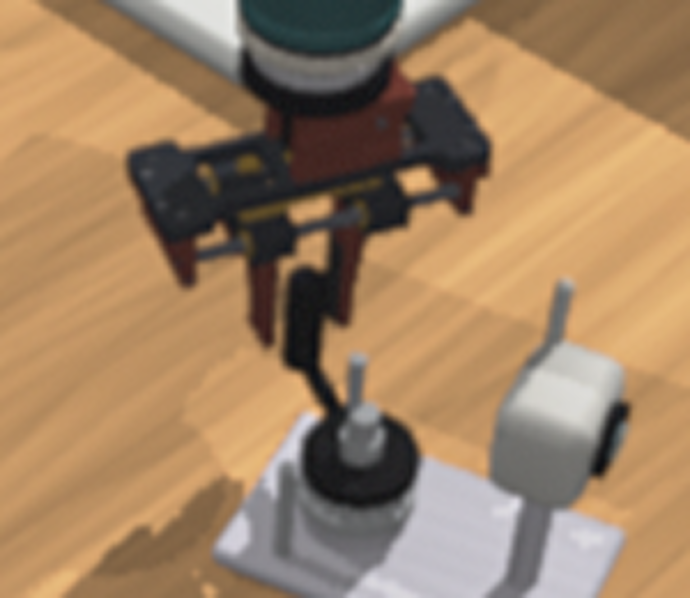

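The knob (300,320) lies between the fingertips at (265,345) and (342,325). The fingers are still closing.

```bash
python3 -m crank '[{"offset":[0,0,0],"delta_rot":[0,0,0],"jaw":0.1},{"offset":[0,0,0],"delta_rot":[0,0,0],"jaw":0.1},{"offset":[0,0,0],"delta_rot":[0,0,0],"jaw":0.1},{"offset":[0,0,0],"delta_rot":[0,0,0],"jaw":0.1},{"offset":[0,0,0],"delta_rot":[0,0,0],"jaw":0.1}]' 8
python3 -m crank '[{"offset":[0,0,0],"delta_rot":[0,0,0],"jaw":0.1},{"offset":[0,0,0],"delta_rot":[0,0,0],"jaw":0.1},{"offset":[0,0,0],"delta_rot":[0,0,0],"jaw":0.1}]' 40
```

```text
time: 4.8
ee_pos: [0.4528, 0.2021, 0.0817]
orientation: [0.977, -0.211, 0.0, -0.0]
wrist_force: [-0.8, 4.1, 0.4]
finger_gap: 0.0236
gripper_force: 8.0
time: 5.1
ee_pos: [0.4527, 0.202, 0.0817]
orientation: [0.977, -0.211, 0.0, -0.0]
wrist_force: [-0.7, 3.6, 2.4]
finger_gap: 0.0233
gripper_force: 40.0
```

```bash
python3 -m crank '[{"offset":[0,0,0.006],"delta_rot":[0,0,0],"jaw":0.1},{"offset":[0,0,0.006],"delta_rot":[0,0,0],"jaw":0.1},{"offset":[0,0,0.005],"delta_rot":[0,0,0],"jaw":0.1},{"offset":[0,0,0],"delta_rot":[0,0,0],"jaw":0.1},{"offset":[0,0,0],"delta_rot":[0,0,0],"jaw":0.1},{"offset":[0,0,0],"delta_rot":[0,0,0],"jaw":0.1}]'
python3 - <<'E'
from h import *
f=grab_frame("scene"); cv2.imwrite("pics/s3.png",cv2.resize(f["img"][60:190,220:370,::-1],None,fx=4.6,fy=4.6,interpolation=2))
# arc plan: axis from earlier, lever world angle from knob
ax=np.array([.528,.1685]); k=np.array(observe()["ee_pos"][:2]); r=k-ax; print(np.hypot(*r),np.degrees(np.arctan2(r[1],r[0])))
a0=np.arctan2(r[1],r[0]); c=k-.085*np.array([np.cos(a0),np.sin(a0)])
print(c)
n=11;A=a0+np.radians(np.linspace(0,88,n+1)); P=c+.085*np.c_[np.cos(A),np.sin(A)]
print(np.diff(P,axis=0).round(4).tolist(),np.radians(88/n))
E
```

```text
time: 5.7
ee_pos: [0.4527, 0.2017, 0.0985]
orientation: [0.977, -0.211, 0.0, 0.0]
wrist_force: [1.7, -0.1, -6.3]
finger_gap: 0.0235
gripper_force: 40.0
0.0822711123723944 156.1874177613738
[0.53049658 0.16739822]
[[-0.004, -0.0112], [-0.0024, -0.0116], [-0.0008, -0.0118], [0.0009, -0.0118], [0.0025, -0.0116], [0.0041, -0.0111], [0.0056, -0.0105], [0.007, -0.0096], [0.0083, -0.0085], [0.0094, -0.0073], [0.0103, -0.0059]] 0.13962634015954636
```

View pics/s3.png

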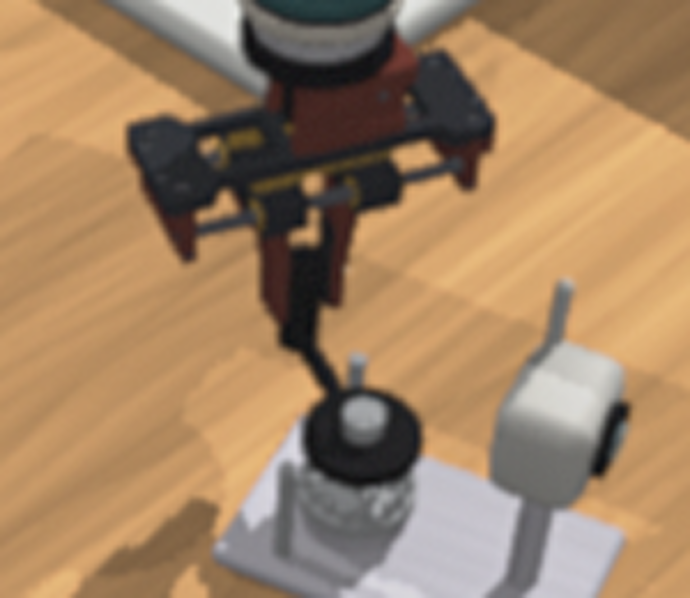

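The hub is up, with the teeth visible below it at (355,500), and the spring pulls 6 N. Next I swing it anticlockwise, half way first.

```bash
python3 -m crank '[{"offset":[-0.004,-0.0112,0],"delta_rot":[0,0,0.14],"jaw":0.1},{"offset":[-0.0024,-0.0116,0],"delta_rot":[0,0,0.14],"jaw":0.1},{"offset":[-0.0008,-0.0118,0],"delta_rot":[0,0,0.14],"jaw":0.1},{"offset":[0.0009,-0.0118,0],"delta_rot":[0,0,0.14],"jaw":0.1},{"offset":[0.0025,-0.0116,0],"delta_rot":[0,0,0.14],"jaw":0.1},{"offset":[0.0041,-0.0111,0],"delta_rot":[0,0,0.14],"jaw":0.1},{"offset":[0,0,0],"delta_rot":[0,0,0],"jaw":0.1},{"offset":[0,0,0],"delta_rot":[0,0,0],"jaw":0.1}]'
```

```text
time: 6.55
ee_pos: [0.4536, 0.1332, 0.0987]
orientation: [0.979, 0.203, 0.001, -0.0]
wrist_force: [2.7, 2.9, -5.8]
finger_gap: 0.0233
gripper_force: 40.0
```

```bash
python3 -m crank '[{"offset":[0.0056,-0.0105,0],"delta_rot":[0,0,0.14],"jaw":0.1},{"offset":[0.007,-0.0096,0],"delta_rot":[0,0,0.14],"jaw":0.1},{"offset":[0.0083,-0.0085,0],"delta_rot":[0,0,0.14],"jaw":0.1},{"offset":[0.0094,-0.0073,0],"delta_rot":[0,0,0.14],"jaw":0.1},{"offset":[0.0103,-0.0059,0],"delta_rot":[0,0,0.14],"jaw":0.1},{"offset":[0,0,0],"delta_rot":[0,0,0],"jaw":0.1},{"offset":[0,0,0],"delta_rot":[0,0,0],"jaw":0.1}]'
python3 - <<'E'
from h import *
s=observe(); print(s["ft_torque"],s["joint_positions"][5])
f=grab_frame("scene"); cv2.imwrite("pics/s4.png",cv2.resize(f["img"][60:190,220:370,::-1],None,fx=4.6,fy=4.6,interpolation=2))
E
```

```text
time: 7.25
ee_pos: [0.4937, 0.0923, 0.0984]
orientation: [0.85, 0.527, 0.0, -0.001]
wrist_force: [3.0, 6.2, -6.6]
finger_gap: 0.0232
gripper_force: 40.0
[ 0.99033645 -0.59202003  0.03114426] 0.5056662606942623
```

View pics/s4.png

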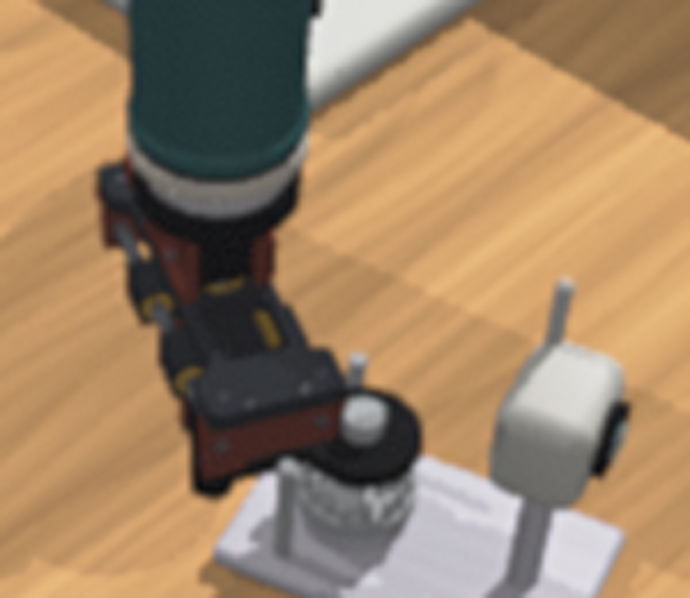

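The lever is swung back and still raised: the knob is now in front of the near pin at (285,510). The next move lowers it.

```bash
python3 -m crank '[{"offset":[0,0.002,-0.004],"delta_rot":[0,0,0],"jaw":0.1},{"offset":[0.001,0.001,-0.004],"delta_rot":[0,0,0],"jaw":0.1},{"offset":[0,0,-0.004],"delta_rot":[0,0,0],"jaw":0.1},{"offset":[0,0,-0.003],"delta_rot":[0,0,0],"jaw":0.1},{"offset":[0,0,-0.002],"delta_rot":[0,0,0],"jaw":0.1},{"offset":[0,0,0],"delta_rot":[0,0,0],"jaw":0.1},{"offset":[0,0,0],"delta_rot":[0,0,0],"jaw":0.1}]'
```

```text
time: 8.0
ee_pos: [0.494, 0.0929, 0.0819]
orientation: [0.849, 0.529, -0.001, 0.0]
wrist_force: [-2.1, -8.0, 2.4]
finger_gap: 0.0231
gripper_force: 40.0
```

```bash
python3 -m crank '[{"offset":[-0.0109,0.0045,0],"delta_rot":[0,0,-0.14],"jaw":0.1},{"offset":[-0.0094,0.0073,0],"delta_rot":[0,0,-0.14],"jaw":0.1},{"offset":[-0.0083,0.0085,0],"delta_rot":[0,0,-0.14],"jaw":0.1},{"offset":[-0.007,0.0096,0],"delta_rot":[0,0,-0.14],"jaw":0.1},{"offset":[-0.0056,0.0105,0],"delta_rot":[0,0,-0.14],"jaw":0.1},{"offset":[0,0,0],"delta_rot":[0,0,0],"jaw":0.1}]'
```

```text
time: 8.6
ee_pos: [0.453, 0.1349, 0.0818]
orientation: [0.979, 0.205, 0.0, -0.0]
wrist_force: [0.2, -4.1, -0.0]
finger_gap: 0.0235
gripper_force: 40.0
```

```bash
python3 -m crank '[{"offset":[-0.0041,0.0111,0],"delta_rot":[0,0,-0.14],"jaw":0.1},{"offset":[-0.0025,0.0116,0],"delta_rot":[0,0,-0.14],"jaw":0.1},{"offset":[-0.0009,0.0118,0],"delta_rot":[0,0,-0.14],"jaw":0.1},{"offset":[0.0008,0.0118,0],"delta_rot":[0,0,-0.14],"jaw":0.1},{"offset":[0.0024,0.0116,0],"delta_rot":[0,0,-0.14],"jaw":0.1},{"offset":[0.004,0.0112,0],"delta_rot":[0,0,-0.14],"jaw":0.1},{"offset":[0.0,0.0,0],"delta_rot":[0,0,0],"jaw":0.1}]'
python3 -m crank '[{"offset":[0.0025,0.0055,0],"delta_rot":[0,0,-0.07],"jaw":0.1},{"offset":[0.0,0.0,0],"delta_rot":[0,0,0],"jaw":0.1}]'
```

```text
time: 9.3
ee_pos: [0.4532, 0.2036, 0.0816]
orientation: [0.978, -0.21, -0.0, 0.0]
wrist_force: [-2.1, -4.5, 1.6]
finger_gap: 0.0229
gripper_force: 40.0
time: 9.5
ee_pos: [0.4555, 0.2084, 0.0816]
orientation: [0.97, -0.243, -0.0, 0.0]
wrist_force: [-0.4, -3.7, 0.7]
finger_gap: 0.0233
gripper_force: 40.0
```

```bash
python3 -m crank '[{"offset":[0.0013,0.0025,0],"delta_rot":[0,0,-0.03],"jaw":0.1},{"offset":[0.0,0.0,0],"delta_rot":[0,0,0],"jaw":0.1}]'
python3 -m crank '[{"offset":[0.001,0.0018,0],"delta_rot":[0,0,-0.02],"jaw":0.1},{"offset":[0.0,0.0,0],"delta_rot":[0,0,0],"jaw":0.1}]'
```

```text
time: 9.7
ee_pos: [0.4567, 0.2106, 0.0816]
orientation: [0.966, -0.257, -0.0, 0.0]
wrist_force: [-0.2, -5.3, 0.3]
finger_gap: 0.0233
gripper_force: 40.0
time: 9.9
ee_pos: [0.4576, 0.2122, 0.0815]
orientation: [0.964, -0.267, -0.0, 0.0]
wrist_force: [-0.4, -6.4, 0.3]
finger_gap: 0.0236
gripper_force: 40.0
```

The lever is at the pin. Next I release and rise.

```bash
python3 -m crank '[{"offset":[0,0,0],"delta_rot":[0,0,0],"jaw":0.7},{"offset":[0,0,0],"delta_rot":[0,0,0],"jaw":0.7},{"offset":[0,0,0],"delta_rot":[0,0,0],"jaw":0.7},{"offset":[0,0,0],"delta_rot":[0,0,0],"jaw":0.7},{"offset":[0,0,0],"delta_rot":[0,0,0],"jaw":0.7},{"offset":[0,0,0],"delta_rot":[0,0,0],"jaw":0.7}]' 10
python3 -m crank '[{"offset":[0,0,0.02],"delta_rot":[0,0,0],"jaw":0.7},{"offset":[0,0,0.03],"delta_rot":[0,0,0],"jaw":0.7},{"offset":[0,0,0.04],"delta_rot":[0,0,0],"jaw":0.7},{"offset":[0,0,0.04],"delta_rot":[0,0,0],"jaw":0.7},{"offset":[-0.02,0,0.03],"delta_rot":[0,0,0],"jaw":0.7},{"offset":[0,0,0],"delta_rot":[0,0,0],"jaw":0.7},{"offset":[0,0,0],"delta_rot":[0,0,0],"jaw":0.7}]'
python3 - <<'E'
from h import *
f=grab_frame("scene"); cv2.imwrite("pics/s5.png",cv2.resize(f["img"][60:190,220:370,::-1],None,fx=4.6,fy=4.6,interpolation=2))
E
```

```text
time: 10.5
ee_pos: [0.458, 0.2134, 0.0817]
orientation: [0.963, -0.269, 0.0, -0.0]
wrist_force: [0.5, -0.2, 0.0]
finger_gap: 0.0608
gripper_force: 0.0
time: 11.2
ee_pos: [0.4381, 0.2134, 0.2419]
orientation: [0.963, -0.269, 0.001, -0.001]
wrist_force: [-0.1, 0.1, -0.7]
finger_gap: 0.0617
gripper_force: 0.0
```

View pics/s5.png

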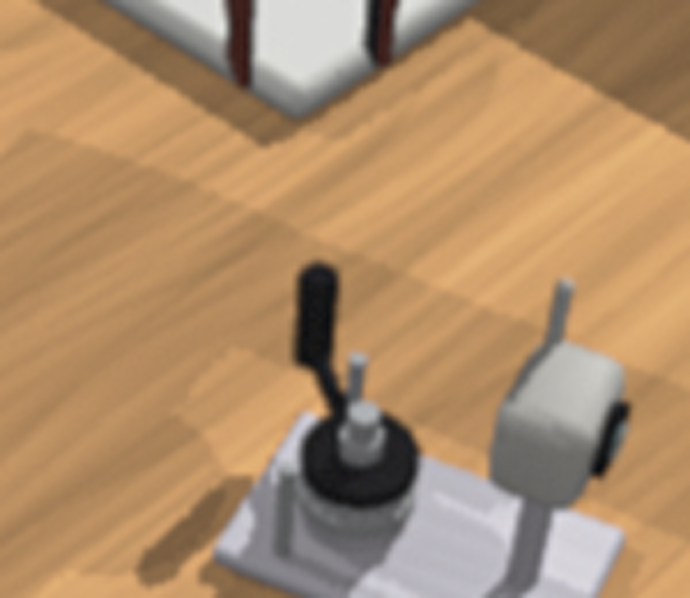

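The lever is down: the hub is at (358,462), the same as at the start. It rests against the +y pin at (358,375), and the gripper is clear.

```bash
python3 -c "
from workcell import *
print(job_done())"
```

```text
the job is handed in; nothing more can be done
None
```

I lifted the camera stand's lever, swung it back about 88°, lowered it into the serrations, turned it clockwise to the +y stop pin and released it down. I never read the clamp angle directly: I infer it turned from the steady resistance over a swing of about 95°. The job is handed in, but no verdict was returned.

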